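Rake sleeves out of a card cage and sort them on a gauge pin

TASK

Three or four steel sleeves have got deep into the narrow bays of the aluminium card cage: first rake every one of them out with the long picker, and stand the picker back on its rubber mat. Then try each sleeve on the gauge pin: leave those that fit on the pin, slid down as far as they go (one on top of another if there are several); a sleeve that only sits on the tip does not fit: stand it upright in the grey tray. Leave the other things on the bench alone.

Things in the scene. Friction and masses are not known exactly. Their poses are not given: they have to be found in the camera images.
- cage: Aluminium card cage, fixed to the bench, 150 mm deep, 203 wide, 66 high: four narrow bays side by side, open only at one end (the mouth), closed at the back. Origin: bench level, middle of the mouth; x points level into the bays, z up. Bay middles at y = -75, -25, 25 and 75 mm, each 47 mm wide inside. Top of cross bars with 16 mm gaps, 63 mm clear height under them. Side flanges 3 mm thick at the foot.
- cage_step (a point): Middle of the top of the step inside the cage, 105 mm behind the mouth: from here to the back the floor of all bays is raised 8 mm, so the centre of a sleeve cannot stand deeper than 90 mm. In front of it the floor is the bench itself.
- sleeve_a_center (a point): A steel sleeve, a plain tube 30 mm in outer diameter and 24 mm high, about 60 g, standing upright; this point is its centre, 12 mm up, its z along the bore. At the start in one of the cage's bays, its centre 50 to 86 mm behind the mouth, within 3 mm of the bay's middle. It may be absent in a run.
- sleeve_b_center (a point): Another sleeve, the same outside; its centre. May be absent. Sleeves differ only in the bore: some have 15.4 mm, which slides freely over the 13 mm gauge pin, others 10 mm, which does not go on. Which is which must be found out.
- sleeve_c_center (a point): Another sleeve, the same outside, bore not known beforehand; its centre. May be absent.
- sleeve_d_center (a point): Another sleeve, the same outside, bore not known beforehand; its centre. May be absent.
- picker_grip (a point): Where to grip the long picker: middle of its wooden handle, 27 mm above the underside of its foot. The handle is an upright slab 80 mm long (x), 14 thick (y), its top 42 mm above the underside; the foot below is 90 mm long, 30 wide, 4 high, so the picker stands by itself. x points along the 6 mm rod to the hook, z up; the rod's middle is 30 mm above the underside. 160 g.
- picker_hook (a point): Hook of the picker, 215 mm ahead (x) of the grip point: lower end of the corner of a V blade turned down from the rod, 8 mm above the level of the foot's underside. The V is 31 mm wide, its wings reach 8 mm back towards the handle; nothing reaches more than 6 mm past this point. A sleeve fits under the rod; drawn by the V, its centre is 16 mm on the handle side.
- mat: Black rubber mat fixed on the bench, 320 mm long (x), 70 mm wide (y), 3 mm thick; origin under its middle. The picker stands on it at the start, its handle near the mat's -x end (grip at x about -90 mm) and its hook towards +x.
- gauge_foot (a point): Gauge: an upright steel pin 13 mm in diameter on a round foot of 52 mm diameter and 12 mm height, fixed to the bench. This point is on the pin's axis at the top of the foot, where a sleeve slid fully down comes to stand.
- gauge_tip (a point): Top end of the gauge pin, on its axis, 57 mm above the foot's top; the last 4 mm taper from 13 to 8 mm diameter.
- tray: Grey open tray fixed to the bench, 100 mm (x) by 105 mm (y), 20 mm high, walls and floor 3 mm; origin under its middle.
- pan_c (a point): A weighing pan on a stem with a steel weight on it, fixed, a bystander to keep clear of: the pan is 133 mm in diameter, this point is the middle of its underside, 63 mm above the bench; its rim is 9 mm high, the weight on it about 60 mm.
- lid_c (a point): A white scale lid leaning upright behind the pan, fixed, to keep clear of when crossing: 240 mm wide (y), 270 mm high, leaning back from the robot (72 mm nearer the robot at its foot than this point, its middle).
- flux_tin_c (a point): Round flux tin, 54 mm wide, 20 mm high, a bystander; this point is its centre. Loose: to be left alone.
- brass_c (a point): Brass weight with a knob, 27 mm wide, 34 mm high, a bystander; its centre. Loose: to be left alone.
- relay_c (a point): Clear relay block, 22 x 30 x 26 mm, a bystander; its centre. Loose: to be left alone.
There are look-alikes about, which are no part of the job. Leave any blue or turquoise look-alike of the part that bears gauge_foot alone.

How it is judged:
By the outcome, as a careful person would: the job done as asked, in the order asked, and still so for the second after the job is handed in, with the robot touching nothing.
Of sleeve_a, sleeve_b, sleeve_c, sleeve_d only 3 to 4 are there at a start; the rules pass over those that are not, and their reading is None.
At some moment in a run one of sleeve_a, sleeve_b, sleeve_c, sleeve_d, picker may be knocked a few centimetres aside while the robot is not near it.
It also fails if it takes over 210 s, if anything falls off the work surface, if the arm or the gripper's body presses on something with over 40 N, if the wrist force passes 120 N, or if a joint passes its speed limit or range.

ROBOT

A 7-joint arm with a two-finger parallel gripper is mounted at the origin on a cart in front of the work surface, level with it; the furniture and walls round the work are solid. World frame = base frame: x ahead of the robot, y to its left, z up, the work surface at z = 0. Lengths are in mm, angles in rad, forces in N, time in s.
With the tool pointing down it reaches from about 425 to 875 mm from the base axis. Payload 8.4 kg.
Tool frame: the origin (TCP) lies at the very end of the fingers, on their centre line; the grasp point (between the pads) lies 19 mm behind it (tcp_to_grasp is the distance from the TCP to the grasp point, in mm); z points along the fingers, y is the line along which they close (so a half turn about z gives the same grasp; the last joint's range is limited). The gripper opens to 85 mm and grips with 20 to 120 N. Pads are 22 mm wide; open, the fingers measure 114 mm over their backs; the gripper's body (76 mm by 85 mm) begins 54 mm behind the grasp point. The pads swing forward as they close: fully open they stand 13 mm farther back than shut.
Start: joints at [1.098, 0.333, 0.04, 1.465, -0.013, 1.343, -0.059], TCP at [237.327, -605.095, 231.308] pointing down, gripper open.
Joint ranges: [-2.58, 2.58], [-0.38, 2.09], [-1.3, 1.39], [0.25, 2.4], [-1.5, 4.64], [0.08, 2.09], [-2.65, 2.65]. Speed limits (rad/s): [2.22, 2.22, 2.79, 2.79, 3.14, 3.14, 3.14].

INTERFACE

Orientations are given as a unit quaternion [w, x, y, z].
In Python, from cell import state, snapshot, sign_off, tcp_to_grasp gives the robot as it stands.
- The arm moves only by the shell command python3 -m pendant 'ROWS' [FORCE]. ROWS is JSON, a list that holds one entry, the list of rows, each a list of 5 numbers: the shift along the tool's x, y, z in m, then the turn about the tool's z in rad, then the opening, from 0 (shut) to 1 (fully open). A call has 1 to 12 rows; each row shifts and turns the commanded pose from where the row before left it, along the tool's axes as they then stand; what a row does not reach is not made up. A row lasts 1/8 s, in which the tool goes at most 62.5 mm and 10.7 degrees, less where a joint would pass 70% of its speed; a pose out of reach is approached as far as the arm can. A call with a gripper value outside its range is refused whole. The fingers move at their own pace and stop on an object; FORCE is the grip in N (left out, the last holds). Time passes only in rows, so rows that do not move let the fingers close. It gives the time, the measured TCP pose, the force, the opening and the grip force at its end, in the units of the state.
- state(): the state, without advancing time (a new reading comes with each control period).
- snapshot(name): name is "scene" or "top" or "wrist"; returns a dict with "image" (384x512x3 uint8, blue, green, red), "range_z" (384x512 float32, mm along the optical axis (not along the pixel's ray), 0 where there is no reading), "vfov" (degrees; the focal length in pixels is half the picture's height over the tangent of half this angle, whatever the lens; pixels are square), "cx", "cy" (the principal point, pixels), "cam_to_world" (4x4, takes a point from camera to world coordinates); the wrist camera has in their place "T_tool_cam" (4x4, takes a point from camera to tool coordinates, whose origin is the TCP and whose axes are the flange's). Camera axes: x right, y up, looking along -z (the intrinsics and any distortion apply to the point x, -y, -z); pixel columns grow to the right and rows downward; lengths in mm; the calibration is good to about 2 mm. A picture is of the moment at which its call begins: read the wrist's pose just before it.
- sign_off(): hands the job in; it is judged then, once.
The state is a dict: "t": time; "joint_positions": joint angles; "dq": joint speeds; "tau": joint torques, N m; "eef_pos": TCP position; "orientation": TCP orientation; "contact_force": force on the tool from outside, world axes, zero at the start; "moment": the same for the moment, N m; "finger_gap": opening from 0.0 (shut) to 1.0 (fully open); "finger_force": force on a finger pad.
Only numpy, scipy, OpenCV 4.12 (cv2) and the standard library are available. Lean on these libraries where they do the work, as an engineer would, in place of code of your own. Each camera call takes 0.05 s, during which the arm holds its last target. There are 200 camera calls.

## Working session

There is one attempt and no reset: what is moved stays moved. The work goes in short steps, Python scripts to look and compute and a shell command to move; the robot and the scene stay as the last step left them, time stands still between calls to the robot, and variables do not carry over. Pictures are saved under pics/ and viewed, at most 14 in all, crops included, and the job is handed in when it is done.

```bash
ls; mkdir -p pics; cat > h.py <<'E'
import numpy as np, cv2
from cell import state, snapshot, sign_off, tcp_to_grasp
from scipy.spatial.transform import Rotation as R
def c2w(s, st=None):
    if 'cam_to_world' in s: return np.array(s['cam_to_world'])
    q=st['orientation']; T=np.eye(4); T[:3,:3]=R.from_quat([q[1],q[2],q[3],q[0]]).as_matrix(); T[:3,3]=st['eef_pos']
    return T@np.array(s['T_tool_cam'])
def ray(s,M,u,v):
    f=s['image'].shape[0]/2/np.tan(np.radians(s['vfov'])/2)
    d=np.array([(u-s['cx'])/f,-(v-s['cy'])/f,-1]); return M[:3,3],M[:3,:3]@d
def onz(s,M,u,v,z):
    o,d=ray(s,M,u,v); return o+d*(z-o[2])/d[2]
def cloud(s,M):
    h,w=s['range_z'].shape; f=h/2/np.tan(np.radians(s['vfov'])/2)
    v,u=np.mgrid[:h,:w]; r=s['range_z']
    p=np.stack([(u-s['cx'])/f*r,-(v-s['cy'])/f*r,-r],-1)
    return p@M[:3,:3].T+M[:3,3]
E
python3 - <<'E'
from h import *
import pickle
st=state(); print(st)
print(tcp_to_grasp)
for n in ['scene','top','wrist']:
    s=snapshot(n); pickle.dump((s,st),open(n+'.pkl','wb'))
    print(n,s.keys(),s['vfov'],s['cx'],s['cy'],c2w(s,st).round(2).tolist(),[s[k] for k in s if k not in('image','range_z','cam_to_world')])
    cv2.imwrite(f'pics/{n}0.png',cv2.resize(s['image'],(800,600),interpolation=cv2.INTER_CUBIC))
E
```

```text
pics
{'t': 0.0, 'joint_positions': array([ 1.09783077,  0.33391133,  0.03987555,  1.46627565, -0.01340082,
        1.34329674, -0.05848736]), 'dq': array([ 5.51893100e-04, -3.27611470e-04,  4.29342038e-05, -9.33428927e-04,
        2.55342038e-04,  2.62568393e-04,  3.25986856e-04]), 'tau': array([ 1.17265423e-03, -6.58566070e+01,  1.36641998e+00, -4.05576396e+01,
        1.68117299e-02,  1.25520580e-02, -2.72567922e-05]), 'eef_pos': array([ 237.13575206, -604.70843173,  230.41886796]), 'orientation': array([-7.86321271e-04,  9.82588456e-01,  1.85793611e-01, -2.04728768e-04]), 'contact_force': array([-0.50367912, -0.22250774,  1.00140007]), 'moment': array([-0.02810747,  0.01107862,  0.01887665]), 'finger_force': 0.0, 'finger_gap': 1.0048906020953883}
18.700000000000003
scene dict_keys(['image', 'range_z', 'vfov', 'cx', 'cy', 'cam_to_world']) 53.734687990382675 252.71705453507957 188.98366763374148 [[-0.52, 0.59, -0.62, -101.17], [-0.86, -0.37, 0.36, 374.05], [-0.01, 0.71, 0.7, 868.99], [0.0, 0.0, 0.0, 1.0]] [53.734687990382675, 252.71705453507957, 188.98366763374148]
top dict_keys(['i
[... 218 characters left out ...]
] [53.523021040678366, 253.79729645676287, 187.70740575414712]
wrist dict_keys(['image', 'range_z', 'vfov', 'cx', 'cy', 'T_tool_cam']) 62.62509870355096 259.4611071723125 193.03061475040516 [[0.36, 0.88, 0.31, 317.12], [-0.93, 0.34, 0.12, -572.46], [-0.0, -0.33, 0.94, 372.29], [0.0, 0.0, 0.0, 1.0]] [62.62509870355096, 259.4611071723125, 193.03061475040516, array([[-4.17062285e-04,  9.44751913e-01,  3.27785979e-01,
         8.62260570e+01],
       [ 9.99999813e-01,  5.40433213e-04, -2.85287079e-04,
        -1.05162993e+00],
       [-4.46671944e-04,  3.27785799e-01, -9.44751962e-01,
        -1.41883596e+02],
       [ 0.00000000e+00,  0.00000000e+00,  0.00000000e+00,
         1.00000000e+00]])]
```

View pics/top0.png

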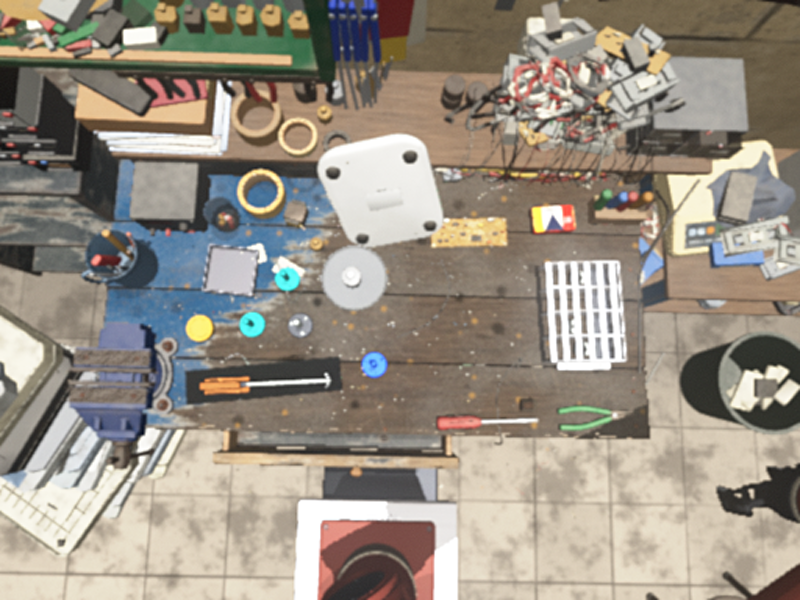

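View pics/scene0.png

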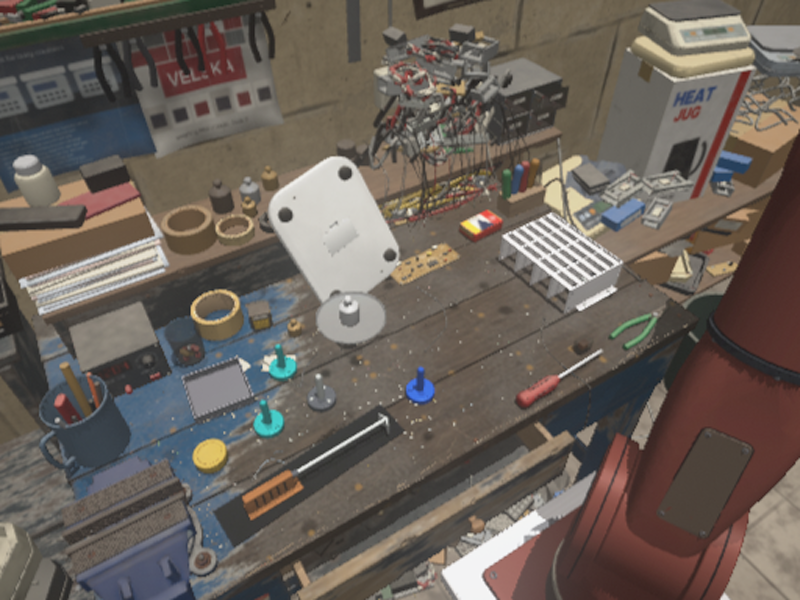

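The top view (800x600 scale) shows the cage at (585,312), with its mouth apparently on the left. The picker is on the black mat at (265,382) with its hook at (330,380), and the tray is at (231,270). There are four pin-on-foot candidates: grey (300,325), turquoise (252,324) and (287,279), and blue (375,364). Only the grey steel one fits the description. I'll confirm it in one crop.

```bash
python3 - <<'E'
from h import *
import pickle
t,st=pickle.load(open('top.pkl','rb')); s,_=pickle.load(open('scene.pkl','rb'))
def crop(im,x0,y0,x1,y1,w,h): return cv2.resize(im[y0:y1,x0:x1],(w,h),interpolation=cv2.INTER_CUBIC)
a=crop(t['image'],335,160,415,240,400,400); b=crop(s['image'],310,130,410,210,400,400)
c=crop(t['image'],110,195,260,260,800,200) 
pic=np.vstack([np.hstack([a,b]),c[:200]])
cv2.imwrite('pics/crop1.png',pic)
for n,x in (('t',t),('s',s)):
    M=c2w(x); P=cloud(x,M)
    np.save(n+'P.npy',P)
M=c2w(t); P=cloud(t,M)
k=0.64
for nm,u,v in [('gauge',300,325),('foot',294,325),('tray',231,270),('grip',225,385),('hook',328,380),('cageTL',545,262),('cageTR',619,262),('cageBL',550,362),('cageBR',625,361),('flange',583,367),('blue',375,364),('turq1',252,324),('turq2',287,279),('tin',199,328),('pan',355,278),('lidlow',360,243)]:
    p=P[int(v*k),int(u*k)]; print(nm,p.round(0))
E
```

```text
gauge [501. 168.  32.]
foot [503. 184.  12.]
tray [620. 327.   4.]
grip [377. 309.  45.]
hook [391. 108.  37.]
cageTL [ 656. -346.   -0.]
cageTR [ 660. -508.    3.]
cageBL [ 438. -339.   57.]
cageBR [ 445. -516.   -6.]
flange [ 433. -423.    4.]
blue [427.  11.  65.]
turq1 [502. 267.  32.]
turq2 [597. 201.  35.]
tin [494. 378.  20.]
pan [591.  55. 107.]
lidlow [678.  52.  34.]
```

View pics/crop1.png

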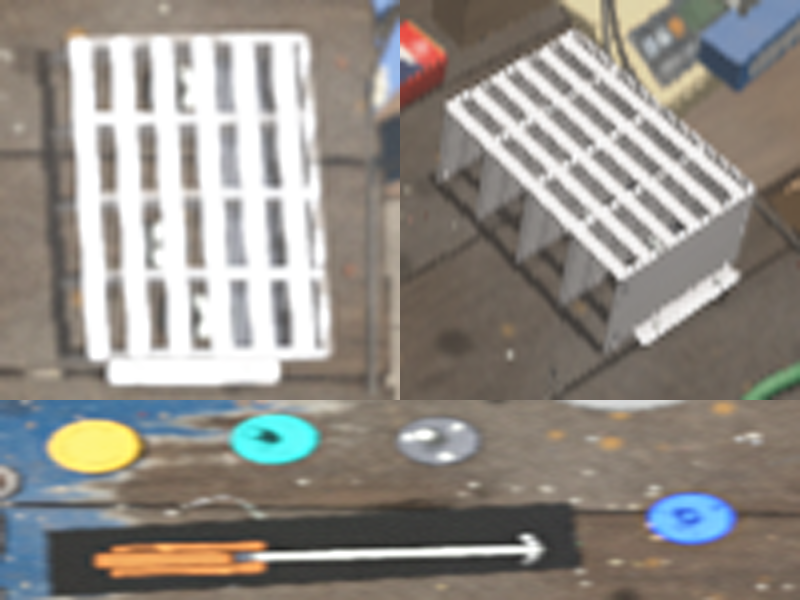

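The crop shows the open mouth on the cage's left side, facing +y. White sleeve parts glint through the gaps in bays 1, 3 and 4, counted from the far side. The grey steel pin at (437,440) in the crop is the gauge. Next I'll turn the tool and look into the mouth with the wrist camera.

```bash
python3 -m pendant '[[[0,0,0,-0.172,1],[0,0,0,-0.172,1],[0,0,0,-0.172,1],[0,0,0,-0.172,1],[0,0,0,-0.172,1],[0,0,0,-0.172,1],[0,0,0,-0.168,1],[0.04,0.04,0,0,1],[0.04,0.04,0,0,1]]]'; python3 -m pendant '[[[0.04,0.04,0,0,1],[0.04,0.04,0,0,1],[0.04,0.04,0,0,1],[0.05,0.04,0,0,1],[0.05,0.04,0,0,1],[0.05,0.033,0,0,1],[0.046,0,0.04,0,1],[0,0,0.06,0,1],[0,0,0.01,0,1],[0,0,0,0,1]]]'
python3 - <<'E'
from h import *
import pickle
st=state(); print(st['eef_pos'],st['orientation'])
s=snapshot('wrist'); pickle.dump((s,st),open('w1.pkl','wb'))
cv2.imwrite('pics/w1.png',cv2.resize(s['image'],(800,600),interpolation=cv2.INTER_CUBIC))
E
```

```text
t: 1.27
eef_pos: [317.4, -524.0, 230.8]
orientation: [-0.0, 0.707, 0.708, 0.0]
contact_force: [1.1, -0.8, -0.0]
finger_gap: 0.998
finger_force: 0.0
t: 2.52
eef_pos: [547.2, -211.5, 121.9]
orientation: [-0.0, 0.707, 0.708, -0.0]
contact_force: [-0.4, -0.8, 0.4]
finger_gap: 1.001
finger_force: 0.0
[ 547.24851516 -211.46132639  121.92412002] [-1.81331338e-04  7.06509441e-01  7.07703587e-01 -9.66041795e-05]
```

View pics/w1.png

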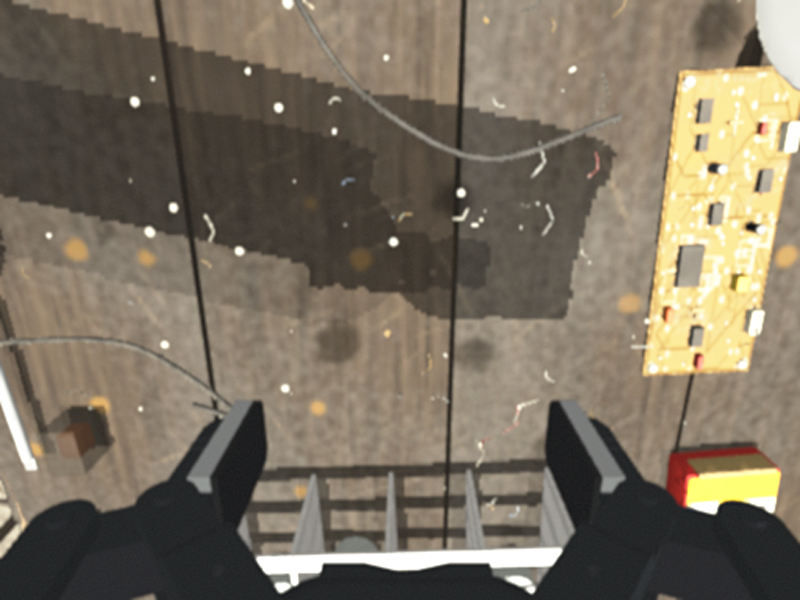

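The wrist view is blocked by the gripper over the cage, whose front bar is at row 560. A sleeve shows at (355,545). I'll move back over the cage and collect depth points at sleeve-top height through the gaps.

```bash
cat > look.py <<'E'
from h import *
import pickle,sys
st=state(); s=snapshot('wrist'); pickle.dump((s,st),open(sys.argv[1]+'.pkl','wb')); print(st['eef_pos'].round(1))
cv2.imwrite('pics/'+sys.argv[1]+'.png',cv2.resize(s['image'],(800,600),interpolation=cv2.INTER_CUBIC))
E
python3 -m pendant '[[[-0.04,0,-0.04,0,1],[-0.05,0,-0.04,0,1],[-0.05,0,0,0,1],[0,0,0,0,1]]]' >/dev/null; python3 look.py w2
python3 -m pendant '[[[-0.035,0,0,0,1],[0,0,0,0,1],[0,0,0,0,1]]]'>/dev/null; python3 look.py w3
python3 - <<'E'
from h import *
import pickle
A=[]
for n in ['w1','w2','w3']:
    s,st=pickle.load(open(n+'.pkl','rb')); M=c2w(s,st); P=cloud(s,M).reshape(-1,3)[s['range_z'].ravel()>0]
    k=(P[:,0]>430)&(P[:,0]<670)&(P[:,1]<-340)&(P[:,1]>-500); Q=P[k]; A.append(Q)
    top=Q[(Q[:,2]>58)&(Q[:,2]<72)]; print(n,len(Q),'top z',np.median(top[:,2]) if len(top) else None, 'ext',np.percentile(top,[0.5,99.5],axis=0).round(1).tolist() if len(top) else None)
Q=np.vstack(A); S=Q[(Q[:,2]>18)&(Q[:,2]<29)]
np.save('S.npy',S)
im=np.zeros((160,240,3),np.uint8)
for p in Q[(Q[:,2]>58)&(Q[:,2]<72)]: im[int(-340-p[1]),int(p[0]-430)]=(90,90,90)
for p in S: im[int(-340-p[1]),int(p[0]-430)]=(0,255,255)
w=cv2.imread('pics/w3.png'); w=cv2.resize(w,(400,300)); w2=cv2.resize(cv2.imread('pics/w2.png'),(400,300))
im=cv2.resize(im,(450,300),interpolation=0)
cv2.imwrite('pics/m.png',np.vstack([np.hstack([w2,w]),np.hstack([im,np.zeros((300,350,3),np.uint8)])]))
E
```

```text
[ 546.5 -355.9  203.1]
[ 548.5 -383.1  201.3]
w1 9156 top z 65.29403861886715 ext [[474.1, -358.4, 58.5], [620.6, -340.0, 66.6]]
w2 51061 top z 65.319203429196 ext [[439.9, -484.0, 58.4], [641.9, -340.4, 67.1]]
w3 58450 top z 65.32648910022041 ext [[439.9, -483.7, 58.5], [642.7, -340.5, 67.1]]
```

View pics/m.png

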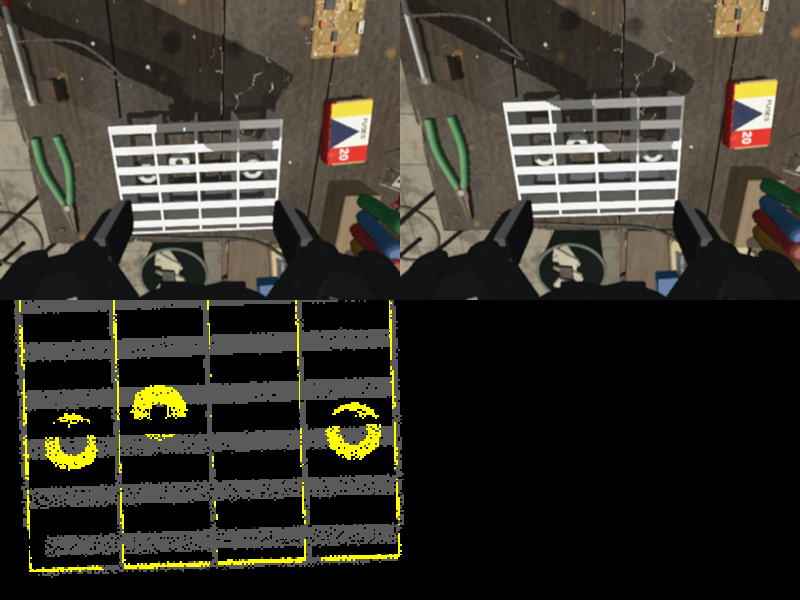

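Fused view: the three sleeves are at map (72,440), (160,412) and (353,432), in the nearest, second and farthest bays. Bay 3 is empty. The cage is yawed about 2°.

```bash
python3 - <<'E'
from h import *
import pickle
S=np.load('S.npy')
A=[]
for n in ['w2','w3']:
    s,st=pickle.load(open(n+'.pkl','rb')); M=c2w(s,st); P=cloud(s,M).reshape(-1,3); A.append(P[(P[:,0]>430)&(P[:,0]<670)&(P[:,1]<-325)&(P[:,1]>-510)&(P[:,2]>63.5)&(P[:,2]<67.5)])
Q=np.vstack(A)[:,:2].astype(np.float32)
r=cv2.minAreaRect(Q); print(r, cv2.boxPoints(r).round(1).tolist())
from scipy.optimize import least_squares
for c in [(430+72/1.875,-340-(440-300)/1.875),(430+160/1.875,-340-115/1.875),(430+353/1.875,-340-132/1.875)]:
    c=np.array(c); p=S[np.hypot(*(S[:,:2]-c).T)<19][:,:2]
    p=p[(abs(p[:,0]-c[0])<18)]
    (x,y),rad=cv2.minEnclosingCircle(p.astype(np.float32)); print((x,y),rad,len(p))
# picker, mat from top & scene
for n in ['top','scene']:
    s,_=pickle.load(open(n+'.pkl','rb')); M=c2w(s); P=cloud(s,M); hsv=cv2.cvtColor(s['image'],cv2.COLOR_BGR2HSV)
    o=(hsv[...,0]>5)&(hsv[...,0]<22)&(hsv[...,1]>120)&(P[...,0]>340)&(P[...,0]<430)&(P[...,1]>200)&(P[...,1]<400)&(P[...,2]>30)
    print(n,'handle',o.sum(),cv2.minAreaRect(P[o][:,:2].astype(np.float32)),np.median(P[o][:,2]))
    w=(P[...,0]>345)&(P[...,0]<430)&(P[...,1]>85)&(P[...,1]<235)&(P[...,2]>20)&(P[...,2]<55)
    q=P[w]; print('rod',len(q),np.polyfit(q[:,1],q[:,0],1),np.percentile(q,[1,50,99],axis=0).round(1).tolist())
    m=(hsv[...,2]<70)&(abs(P[...,2]-3)<6)&(P[...,0]>320)&(P[...,0]<440)&(P[...,1]>20)&(P[...,1]<400)
    c=max(cv2.findContours(m.astype(np.uint8),0,1)[0],key=cv2.contourArea)[:,0]
    print('mat',cv2.minAreaRect(P[c[:,1],c[:,0],:2].astype(np.float32)))
    g=(P[...,2]>40)&(P[...,2]<72)&(np.hypot(P[...,0]-500,P[...,1]-175)<30); print('pin',P[g].mean(0),g.sum())
    t=(P[...,2]>15)&(P[...,2]<24)&(P[...,0]>555)&(P[...,0]<690)&(P[...,1]>260)&(P[...,1]<400); print('tray',cv2.minAreaRect(P[t][:,:2].astype(np.float32)))
E
```

```text
((541.5565185546875, -408.2470703125), (203.70016479492188, 150.95806884765625), 2.2121050357818604) [[436.8999938964844, -336.79998779296875], [442.70001220703125, -487.6000061035156], [646.2000122070312, -479.70001220703125], [640.4000244140625, -328.8999938964844]]
(468.2791442871094, -415.6293640136719) 15.126321792602539 567
(514.5479736328125, -399.5113525390625) 14.764519691467285 605
(618.34326171875, -409.6189880371094) 15.239765167236328 643
top handle 117 ((376.975830078125, 320.44866943359375), (12.3831787109375, 77.05980682373047), 1.3334087133407593) 43.763280522233345
rod 91 [-6.17169189e-02  3.97651372e+02] [[378.7, 105.6, 26.7], [386.9, 161.4, 35.0], [400.9, 233.9, 40.3]]
mat ((390.0031433105469, 242.17843627929688), (67.95411682128906, 315.97674560546875), 6.675953388214111)
pin [503.79206102 170.87414176  61.82629295] 19
tray ((617.2080688476562, 323.17218017578125), (105.86500549316406, 101.0829086303711), 85.26447296142578)
scene handle 191 ((375.8988037109375, 323.7153625488281), (12.910406112670898, 77.8499755859375), 3.9415433406829834) 45.75634537110136
rod 145 [-6.94022597e-02  3.99553264e+02] [[378.1, 107.6, 20.9], [387.7, 159.1, 36.2], [404.3, 232.5, 40.4]]
mat ((388.8667297363281, 245.21597290039062), (69.92169952392578, 317.4471435546875), 6.815241813659668)
pin [502.19285333 175.51680305  57.54191094] 45
tray ((617.7745971679688, 324.9774475097656), (104.66251373291016, 104.51773071289062), 85.45397186279297)
```

```bash
python3 -m pendant '[[[0.057,-0.0143,0,0,1],[0.057,-0.0143,0,0,1],[0.057,-0.0143,0,0,1],[0.057,-0.0143,0,0,1],[0.057,-0.0143,0,0,1],[0.057,-0.0143,0,0,1],[0.057,-0.0143,0,0,1],[0.057,-0.0143,0,0,1],[0.057,-0.0143,0,0,1],[0.057,-0.0143,0,0,1],[0.057,-0.0143,0,0,1],[0.057,-0.0143,0,0,1]]]'; python3 -m pendant '[[[0,0,0.04,-0.06,1],[0,0,0,0,1],[0,0,0,0,1]]]'
python3 look.py w4; cat > pk.py <<'E'
from h import *
import pickle,sys
s,st=pickle.load(open(sys.argv[1]+'.pkl','rb')); M=c2w(s,st); P=cloud(s,M); hsv=cv2.cvtColor(s['image'],cv2.COLOR_BGR2HSV)
o=(hsv[...,0]>5)&(hsv[...,0]<22)&(hsv[...,1]>120)&(P[...,0]>330)&(P[...,0]<450)&(P[...,1]>200)&(P[...,1]<400)&(P[...,2]>38)&(P[...,2]<55)
q=P[o]; print('handle',o.sum(),cv2.minAreaRect(q[:,:2].astype(np.float32)),np.median(q,axis=0), 'slope',np.polyfit(q[:,1],q[:,0],1))
x,y,z=st['eef_pos']; 
R0=M=R.from_quat(np.roll(st['orientation'],-1)).as_matrix(); print('toolx',R0[:,0].round(4),st['joint_positions'].round(2))
E
python3 pk.py w4
```

```text
t: 5.05
eef_pos: [372.6, 301.4, 201.0]
orientation: [0.001, 0.706, 0.709, 0.001]
contact_force: [1.2, 0.7, -0.8]
finger_gap: 0.997
finger_force: 0.0
t: 5.42
eef_pos: [374.2, 299.1, 161.4]
orientation: [0.0, 0.685, 0.729, 0.0]
contact_force: [0.0, -0.4, 1.1]
finger_gap: 0.996
finger_force: 0.0
[374.2 299.1 161.4]
handle 1493 ((375.8057861328125, 324.1949157714844), (14.339189529418945, 78.60223388671875), 4.123331069946289) [375.45792786 327.16809586  44.17696074] slope [-6.74983076e-02  3.97522773e+02]
toolx [-6.160e-02  9.981e-01 -2.000e-04] [ 0.17  0.12 -0.98  1.92  0.11  1.15 -0.79]
```

View pics/w4.png

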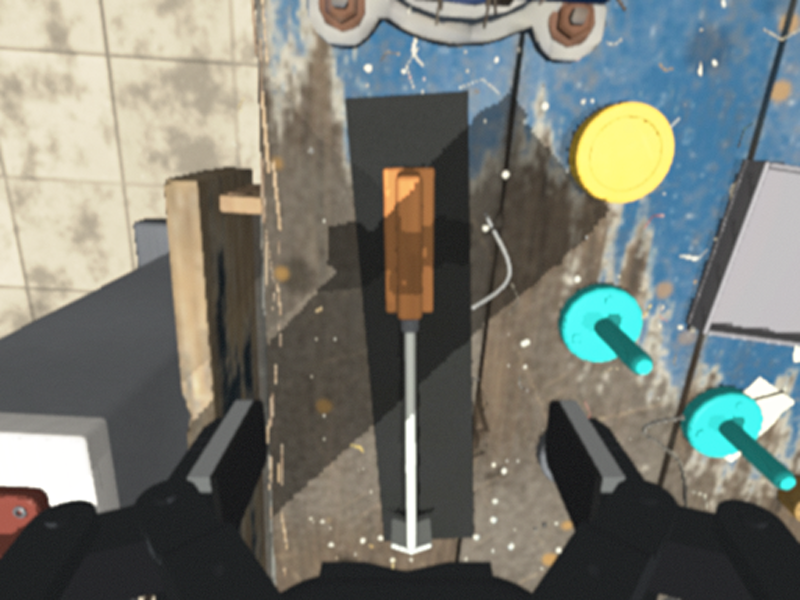

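The handle is at (408,243), squarely aligned, and the hook is at (410,548). Before descending I'll check the vise height near the wrist camera.

```bash
python3 - <<'E'
import numpy as np
for n in 'ts':
    P=np.load(n+'P.npy').reshape(-1,3)
    for y in range(380,500,20):
        k=(abs(P[:,1]-y-10)<10)&(P[:,0]>310)&(P[:,0]<440); print(n,y,P[k][:,2].max().round() if k.any() else None)
E
python3 -m pendant '[[[0.025,0.003,0,0,1],[0,0,0.05,0,0.6],[0,0,0.05,0,0.6],[0,0,0.049,0,0.6],[0,0,0,0,0.6],[0,0,0,0,0.6]]]'
```

```text
t 380 10.0
t 400 107.0
t 420 134.0
t 440 138.0
t 460 136.0
t 480 136.0
s 380 10.0
s 400 8.0
s 420 137.0
s 440 137.0
s 460 136.0
s 480 137.0
t: 6.22
eef_pos: [376.8, 325.1, 13.7]
orientation: [0.0, 0.685, 0.729, 0.001]
contact_force: [0.7, 0.3, 0.7]
finger_gap: 0.598
finger_force: 0.0
```

```bash
python3 -m pendant '[[[0,0,0,0,0],[0,0,0,0,0],[0,0,0,0,0],[0,0,0,0,0],[0,0,0,0,0],[0,0,0,0,0]]]' 100; python3 -m pendant '[[[0,0,-0.03,0,0],[0,0,-0.03,0,0],[0,0,-0.03,0,0],[0,0,0,0,0]]]'
```

```text
t: 6.98
eef_pos: [376.6, 324.7, 13.0]
orientation: [0.001, 0.685, 0.729, 0.001]
contact_force: [-1.7, -3.6, 12.5]
finger_gap: 0.145
finger_force: 97.6
t: 7.48
eef_pos: [376.7, 325.2, 103.7]
orientation: [0.001, 0.685, 0.729, 0.002]
contact_force: [-0.1, -0.0, -1.9]
finger_gap: 0.146
finger_force: 97.8
```

```bash
python3 -m pendant '[[[0,0,0,0.0236,0],[-0.04,0.03,0,0,0],[-0.05,0.0324,0,0,0],[-0.055,0,0,0,0],[-0.055,0,0,0,0],[-0.055,0,0,0,0],[-0.055,0,0,0,0],[-0.055,0,0,0,0],[-0.05,0,0,0,0],[0,0,0,0,0],[0,0,0,0,0]]]'
cat > rod.py <<'E'
from h import *
import pickle
st=state(); e=np.array(st['eef_pos']); ex=R.from_quat(np.roll(st['orientation'],-1)).as_matrix()
m0=np.array([538.6,-332.9]); cx=np.array([.0386,-.9993]); cy=np.array([.9993,.0386])
d=e[:2]-m0; print('TCP',e.round(1),'cage',(d@cx).round(1),(d@cy).round(1),'toolx',ex[:2,0].round(4), 'und z',e[2]-10)
for n in ['top','scene']:
    s=snapshot(n); pickle.dump(s,open('r_'+n+'.pkl','wb')); P=cloud(s,c2w(s)).reshape(-1,3)
    q=P[:,:2]-e[:2]; a=q@cx; b=q@cy
    k=(a>55)&(a<245)&(abs(b)<25)&(abs(P[:,2]-(e[2]+20))<18)
    A,B,Z=a[k],b[k],P[k,2]
    r=A<195
    if r.sum()>5: print(n,k.sum(),'slope,lat',np.polyfit(A[r],B[r],1),'z',np.median(Z[r]),'hook end',np.percentile(A,98).round(1),'V lat',[np.percentile(B[A>200],p).round(1) for p in(3,50,97)] if (A>200).sum()>2 else None)
E
python3 rod.py
```

```text
t: 8.85
eef_pos: [453.6, -87.4, 100.5]
orientation: [-0.001, 0.693, 0.721, -0.0]
contact_force: [-0.1, 0.5, -1.3]
finger_gap: 0.147
finger_force: 97.8
TCP [453.6 -87.4 100.5] cage -248.7 -75.5 toolx [-0.0386  0.9993] und z 90.48027352051685
top 87 slope,lat [-0.01430908  3.69300128] z 122.65012516063973 hook end 218.0 V lat [np.float64(-12.1), np.float64(2.0), np.float64(12.3)]
scene 131 slope,lat [-7.74537685e-04  2.20249116e+00] z 123.57470233374966 hook end 215.2 V lat [np.float64(-11.4), np.float64(2.2), np.float64(17.0)]
```

```bash
python3 -m pendant '[[[0,0.001,0.034,0,0],[0,0,0.034,0,0],[0,0,0,0,0],[0,0,0,0,0]]]'
python3 rod.py
```

```text
t: 9.45
eef_pos: [455.9, -87.2, 34.3]
orientation: [0.0, 0.693, 0.721, 0.0]
contact_force: [0.5, -1.2, -1.0]
finger_gap: 0.151
finger_force: 97.8
TCP [455.9 -87.2  34.3] cage -248.7 -73.2 toolx [-0.0406  0.9992] und z 24.344752565980087
top 78 slope,lat [-0.00739462  1.91499166] z 56.860596227837505 hook end 217.7 V lat [np.float64(-10.9), np.float64(1.5), np.float64(14.2)]
scene 126 slope,lat [-1.20780394e-03  2.54853536e+00] z 57.593821523933514 hook end 217.1 V lat [np.float64(-10.0), np.float64(2.6), np.float64(16.5)]
```

```bash
python3 -m pendant '[[[-0.03,-0.001,0.002,0,0],[-0.04,0,0,0,0],[-0.04,0,0,0,0],[-0.027,0,0,0,0],[0,0,0,0,0],[0,0,0,0,0]]]'; python3 rod.py
```

```text
t: 10.3
eef_pos: [460.1, -224.4, 32.1]
orientation: [0.0, 0.693, 0.721, 0.0]
contact_force: [1.2, -0.2, -1.5]
finger_gap: 0.15
finger_force: 97.8
TCP [ 460.1 -224.4   32.1] cage -111.5 -74.3 toolx [-0.0396  0.9992] und z 22.10692485995486
top 188 slope,lat [  0.50509135 -97.41455756] z 64.46628788621729 hook end 244.0 V lat [np.float64(-23.6), np.float64(3.0), np.float64(24.8)]
scene 460 slope,lat [-0.03747677  2.29206308] z 63.95578243960995 hook end 242.5 V lat [np.float64(-24.8), np.float64(-5.1), np.float64(24.7)]
```

```bash
python3 -m pendant '[[[0,0,0.0185,0,0],[0,0,0,0,0],[0.01,0,0,0,0],[0.018,0,0,0,0],[0.018,0,0,0,0],[0.018,0,0,0,0],[0.018,0,0,0,0],[0.018,0,0,0,0],[0.018,0,0,0,0],[0.012,0,0,0,0],[0.009,0,0,0,0],[0,0,0,0,0]]]'
cat > sl.py <<'E'
from h import *
m0=np.array([538.6,-332.9]); cx=np.array([.0386,-.9993]); cy=np.array([.9993,.0386])
# sleeves in front of mouth: points z 17..28 over bench region
for n in ['top','scene']:
    s=snapshot(n); P=cloud(s,c2w(s)); d=P[...,:2]-m0; a=d@cx; b=d@cy
    k=((a<-12)&(a>-200)&(abs(b)<130)&(P[...,2]>18)&(P[...,2]<29)).astype(np.uint8)
    c,l,stt,_=cv2.connectedComponentsWithStats(k)
    for i in range(1,c):
        if stt[i,4]>12:
            p=P[l==i][:,:2].astype(np.float32); (x,y),r=cv2.minEnclosingCircle(p); q=np.array([x,y])-m0; print(n,stt[i,4],'world',round(x,1),round(y,1),'r',round(r,1),'cage',(q@cx).round(1),(q@cy).round(1))
E
python3 sl.py
```

```text
t: 11.9
eef_pos: [454.2, -85.5, 12.9]
orientation: [-0.0, 0.693, 0.721, 0.0]
contact_force: [-0.3, 0.0, -1.5]
finger_gap: 0.145
finger_force: 97.9
top 24 world 467.4 -285.9 r 14.6 cage -49.7 -69.3
top 22 world 458.0 -286.4 r 14.3 cage -49.6 -78.8
scene 47 world 461.8 -284.5 r 18.3 cage -51.3 -74.9
```

```bash
python3 -m pendant '[[[0,0,-0.04,0,0],[0,0.024,0,0,0],[0,0.023,0,0,0],[0,0,0.021,0,0],[0,0,0,0,0],[0,0,0,0,0]]]'; python3 rod.py|head -3
```

```text
t: 12.75
eef_pos: [501.0, -84.4, 32.2]
orientation: [-0.0, 0.693, 0.721, -0.0]
contact_force: [0.2, -0.2, -1.3]
finger_gap: 0.144
finger_force: 98.1
TCP [501.  -84.4  32.2] cage -249.7 -28.0 toolx [-0.0388  0.9992] und z 22.177783017451695
top 69 slope,lat [ 0.02035494 -2.58606258] z 55.16526848992885 hook end 217.8 V lat [np.float64(-11.0), np.float64(1.0), np.float64(13.8)]
scene 123 slope,lat [0.0060937  1.39342869] z 55.361385001759004 hook end 217.3 V lat [np.float64(-11.2), np.float64(2.3), np.float64(13.4)]
```

```bash
python3 -m pendant '[[[-0.04,0,0,0,0],[-0.04,0,0,0,0],[-0.04,0,0,0,0],[-0.004,0,0,0,0],[0,0,0,0,0],[0,0,0.0185,0,0],[0,0,0,0,0]]]'; python3 -m pendant '[[[0.01,0,0,0,0],[0.018,0,0,0,0],[0.018,0,0,0,0],[0.02,0,0,0,0],[0.02,0,0,0,0],[0.02,0,0,0,0],[0.02,0,0,0,0],[0.02,0,0,0,0],[0.014,0,0,0,0],[0.011,0,0,0,0],[0.008,0,0,0,0],[0,0,0,0,0]]]'; python3 sl.py
```

```text
t: 13.72
eef_pos: [504.7, -206.5, 11.5]
orientation: [-0.002, 0.692, 0.721, -0.0]
contact_force: [-0.5, 0.3, -1.1]
finger_gap: 0.147
finger_force: 98.1
t: 15.22
eef_pos: [499.0, -28.7, 13.4]
orientation: [-0.0, 0.693, 0.721, 0.0]
contact_force: [0.3, -0.2, -0.3]
finger_gap: 0.148
finger_force: 98.0
top 21 world 514.9 -229.4 r 13.6 cage -104.3 -19.7
top 27 world 500.0 -227.4 r 15.3 cage -106.9 -34.5
top 50 world 464.1 -284.1 r 14.4 cage -51.6 -72.5
scene 50 world 507.1 -227.4 r 17.0 cage -106.6 -27.4
scene 55 world 464.2 -283.3 r 16.5 cage -52.4 -72.4
```

```bash
python3 -m pendant '[[[0,0,-0.04,0,0],[-0.03,0.01,0,0,0],[-0.027,0.03,0,0,0],[0,0.032,0,0,0],[0,0.032,0,0,0],[0,0,0.020,0,0],[0,0,0,0,0],[0,0,0,0,0]]]'; python3 rod.py|head -3
```

```text
t: 16.32
eef_pos: [604.2, -82.3, 33.2]
orientation: [-0.0, 0.693, 0.721, -0.0]
contact_force: [-0.4, -0.8, -1.2]
finger_gap: 0.147
finger_force: 98.2
TCP [604.2 -82.3  33.2] cage -247.9 75.2 toolx [-0.0391  0.9992] und z 23.226393512896884
top 58 slope,lat [ 0.01294577 -1.70309114] z 56.0370589714272 hook end 218.8 V lat [np.float64(-12.4), np.float64(1.1), np.float64(13.0)]
scene 107 slope,lat [0.002705   1.70497956] z 56.90007802313494 hook end 215.8 V lat [np.float64(-12.4), np.float64(2.3), np.float64(15.3)]
```

```bash
python3 -m pendant '[[[-0.04,0,0.001,0,0],[-0.04,0,0,0,0],[-0.04,0,0,0,0],[-0.016,0,0,0,0],[0,0,0,0,0],[0,0,0.0185,0,0],[0,0,0,0,0]]]'; python3 -m pendant '[[[0.01,0,0,0,0],[0.018,0,0,0,0],[0.018,0,0,0,0],[0.018,0,0,0,0],[0.018,0,0,0,0],[0.018,0,0,0,0],[0.014,0,0,0,0],[0.01,0,0,0,0],[0.008,0,0,0,0],[0,0,0,0,0]]]'; python3 sl.py
```

```text
t: 17.3
eef_pos: [609.1, -215.5, 11.6]
orientation: [-0.002, 0.692, 0.722, -0.0]
contact_force: [-0.2, 0.4, -2.2]
finger_gap: 0.147
finger_force: 98.2
t: 18.55
eef_pos: [605.3, -85.4, 13.9]
orientation: [-0.0, 0.693, 0.721, 0.0]
contact_force: [-0.4, -0.4, -1.8]
finger_gap: 0.148
finger_force: 98.1
top 16 world 622.2 -285.7 r 12.3 cage -43.9 85.3
top 27 world 610.0 -286.7 r 14.7 cage -43.4 73.1
top 32 world 464.1 -285.3 r 13.6 cage -50.4 -72.6
scene 40 world 614.5 -285.2 r 16.8 cage -44.8 77.7
scene 60 world 508.0 -224.8 r 14.8 cage -109.2 -26.4
scene 58 world 465.2 -281.0 r 17.2 cage -54.7 -71.3
```

```bash
python3 -m pendant '[[[0,0,-0.045,0,0],[0,0,-0.045,0,0],[0,-0.05,0,0,0],[0,-0.05,0,0,0],[0,-0.05,0,0,0],[0.052,-0.008,0,0,0],[0.052,-0.008,0,0,0],[0.052,-0.008,0,0,0],[0.052,-0.008,0,0,0],[0.052,-0.008,0,0,0],[0.052,-0.008,0,0,0],[0.052,-0.008,0,0,0]]]'; python3 -m pendant '[[[0.055,-0.007,0,0,0],[0,0,0,-0.025,0],[0,0,0,0,0],[0,0,0,0,0]]]'
```

```text
t: 20.15
eef_pos: [385.3, 270.6, 104.2]
orientation: [0.001, 0.694, 0.72, 0.0]
contact_force: [1.1, 0.8, -1.5]
finger_gap: 0.147
finger_force: 98.5
t: 20.65
eef_pos: [376.8, 322.6, 103.7]
orientation: [0.0, 0.685, 0.728, -0.0]
contact_force: [0.3, -0.5, -1.2]
finger_gap: 0.15
finger_force: 98.5
```

```bash
python3 -m pendant '[[[0,0,0.04,0,0],[0,0,0.035,0,0],[0,0,0.01,0,0],[0,0,0.004,0,0],[0,0,0.0015,0,0],[0,0,0,0,0],[0,0,0,0,0]]]';  python3 -m pendant '[[[0,0,0,0,0.3],[0,0,0,0,0.5],[0,0,0,0,0.5],[0,0,-0.03,0,0.5],[0,0,-0.05,0,0.5],[-0.02,0,-0.06,0,0.5],[0,0,0,0,0.5],[0,0,0,0,0.5]]]' 60; python3 look.py w5; python3 pk.py w5
```

```text
t: 21.52
eef_pos: [376.3, 324.5, 14.0]
orientation: [0.0, 0.684, 0.729, 0.0]
contact_force: [-0.3, 0.1, -1.5]
finger_gap: 0.149
finger_force: 98.5
t: 22.52
eef_pos: [377.4, 304.1, 152.4]
orientation: [0.0, 0.684, 0.729, -0.0]
contact_force: [0.5, 0.2, -1.5]
finger_gap: 0.497
finger_force: 0.0
[377.4 304.1 152.4]
handle 1577 ((377.2882385253906, 324.05230712890625), (14.384200096130371, 78.16365051269531), 4.135557651519775) [377.36895915 327.66539344  44.14708721] slope [-6.18284717e-02  3.97567222e+02]
toolx [-6.35e-02  9.98e-01 -6.00e-04] [ 0.25  0.18 -1.1   1.92  0.18  1.15 -0.85]
```

```bash
python3 sl.py; python3 - <<'E'
from h import *
import pickle
s,st=pickle.load(open('w5.pkl','rb')); P=cloud(s,c2w(s,st))
print(st['eef_pos'],st['joint_positions'].round(2))
E
```

```text
top 49 world 613.9 -285.6 r 14.9 cage -44.4 77.1
top 58 world 508.0 -226.7 r 14.3 cage -107.3 -26.4
top 47 world 463.9 -284.8 r 14.3 cage -51.0 -72.8
scene 49 world 615.3 -283.6 r 16.3 cage -46.3 78.5
scene 60 world 507.7 -224.9 r 15.5 cage -109.1 -26.7
scene 55 world 464.4 -281.9 r 16.9 cage -53.9 -72.2
[377.35019215 304.10279403 152.4090785 ] [ 0.25  0.18 -1.1   1.92  0.18  1.15 -0.85]
```

View pics/w5.png

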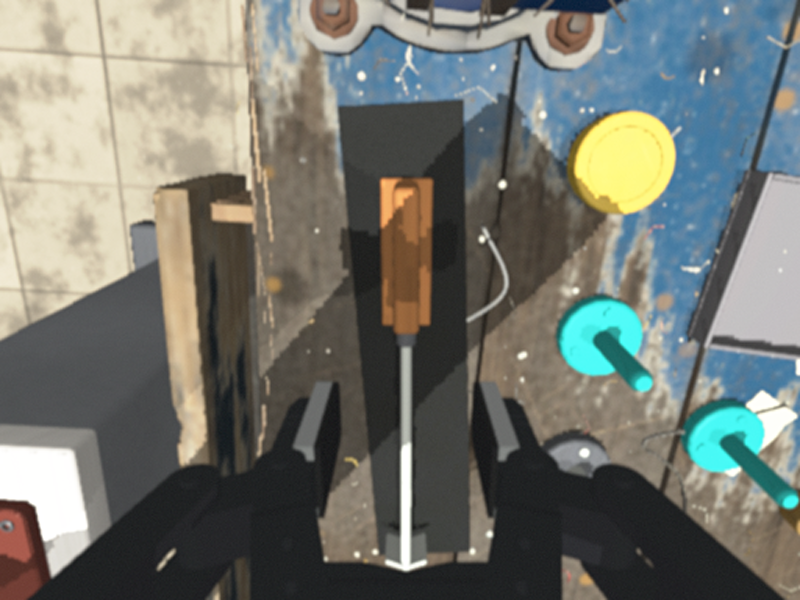

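The picker stands on its mat with the handle at (405,255). Next I'll measure the gauge pin from close up.

```bash
python3 -m pendant '[[[0,0,-0.05,0,0.5],[-0.04,0.03,0,0,0.5],[-0.04,0.03,0,0,0.5],[-0.04,0.03,0,0,0.5],[-0.04,0.023,0,0,0.5],[0,0,0,0.0635,0.5],[0,0,0,0,0.5],[0,0,0,0,0.5]]]'; python3 look.py w6; cat > pin.py <<'E'
from h import *
import pickle,sys
s,st=pickle.load(open(sys.argv[1]+'.pkl','rb')); M=c2w(s,st); P=cloud(s,M)
for lo,hi in [(60,72),(40,60),(20,40),(9,14)]:
    k=(P[...,2]>lo)&(P[...,2]<hi)&(np.hypot(P[...,0]-503,P[...,1]-173)<(15 if lo>12 else 40))
    if k.sum()>3:
        q=P[k]; print(lo,k.sum(),q.mean(0).round(1),[a.round(1) for a in cv2.minEnclosingCircle(q[:,:2].astype(np.float32))[0:1][0:1]] if 0 else cv2.minEnclosingCircle(q[:,:2].astype(np.float32)), q[:,2].max().round(1))
E
python3 pin.py w6
```

```text
t: 23.68
eef_pos: [499.7, 153.1, 202.2]
orientation: [-0.0, 0.706, 0.709, -0.0]
contact_force: [-0.4, -0.3, 0.3]
finger_gap: 0.499
finger_force: 0.0
[499.7 153.1 202.2]
60 163 [503.9 175.1  66.8] ((503.82196044921875, 174.20680236816406), 6.408141613006592) 69.9
40 52 [503.7 179.2  50.1] ((503.97607421875, 176.51336669921875), 5.81857442855835) 59.7
20 43 [503.4 179.2  30.1] ((503.60247802734375, 176.74984741210938), 5.636295318603516) 39.7
9 1500 [503.8 176.3  11.4] ((503.833984375, 174.09031677246094), 25.804283142089844) 14.0
```

View pics/w6.png

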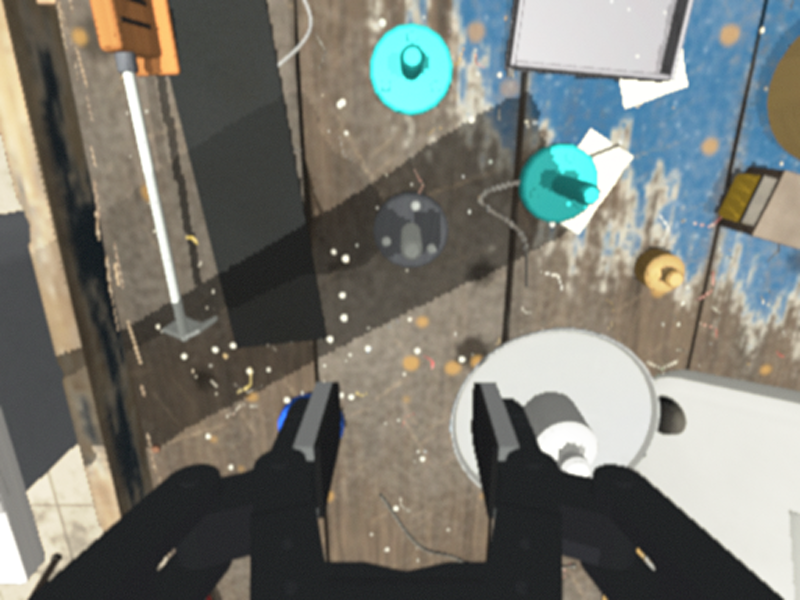

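The gauge is the grey pin at (411,230), at about world (503.9,174.5). The picker has been knocked off the mat: its handle is at (140,30) and its hook at (185,330). I'll locate it and put it back.

```bash
python3 - <<'E'
from h import *
import pickle
for n in ['top','scene']:
    s=snapshot(n); pickle.dump(s,open('k_'+n+'.pkl','wb')); P=cloud(s,c2w(s)); hsv=cv2.cvtColor(s['image'],cv2.COLOR_BGR2HSV)
    o=(hsv[...,0]>5)&(hsv[...,0]<22)&(hsv[...,1]>120)&(P[...,0]>290)&(P[...,0]<450)&(P[...,1]>180)&(P[...,1]<420)&(P[...,2]>30)&(P[...,2]<60)
    q=P[o]; print(n,o.sum(),cv2.minAreaRect(q[:,:2].astype(np.float32)),np.percentile(q[:,2],[5,50,95]).round(1),np.polyfit(q[:,1],q[:,0],1))
    w=(P[...,0]>310)&(P[...,0]<430)&(P[...,1]>60)&(P[...,1]<235)&(P[...,2]>20)&(P[...,2]<55); q=P[w]; print('rod',np.polyfit(q[:,1],q[:,0],1),np.percentile(q,[2,50,98],axis=0).round(1).tolist())
    print('edge z at x', [(x,np.median(P[(abs(P[...,0]-x)<3)&(abs(P[...,1]-300)<60)][:,2]).round()) for x in (290,300,310,320,330)])
t=pickle.load(open('k_top.pkl','rb'))['image'];s=pickle.load(open('k_scene.pkl','rb'))['image']
cv2.imwrite('pics/k.png',np.hstack([cv2.resize(t[190:280,100:230],(400,277)),cv2.resize(s[230:350,130:290],(400,300))[:277]]))
E
```

```text
top 136 ((338.50738525390625, 317.86663818359375), (15.299368858337402, 78.03748321533203), 1.306196928024292) [35.1 42.9 47.1] [-5.16392316e-02  3.54130823e+02]Traceback (most recent call last):
  File "<stdin>", line 7, in <module>
    raise TypeError("expected non-empty vector for x")
TypeError: expected non-empty vector for x
```

```bash
python3 -m pendant '[[[0.037,-0.04,0,0,0.5],[0.037,-0.04,0,0,0.5],[0.037,-0.04,0,0,0.5],[0.036,-0.041,0,0,0.5],[0,0,0.03,-0.055,0.5],[0,0,0.01,0,0.5],[0,0,0,0,0.5],[0,0,0,0,0.5]]]'; python3 look.py w7; sed -i 's/>330)/>290)/;s/>38)/>34)/' pk.py; python3 pk.py w7; python3 - <<'E'
from h import *
import pickle
s,st=pickle.load(open('w7.pkl','rb')); P=cloud(s,c2w(s,st)); hsv=cv2.cvtColor(s['image'],cv2.COLOR_BGR2HSV)
o=(hsv[...,0]>5)&(hsv[...,0]<22)&(hsv[...,1]>120)&(P[...,1]>270)&(P[...,1]<370)&(P[...,2]>40)
q=P[o]; A=np.c_[q[:,:2]-q[:,:2].mean(0),np.ones(len(q))]; print('plane',np.linalg.lstsq(A,q[:,2],rcond=None)[0])
m=(P[...,0]>290)&(P[...,0]<330)&(P[...,1]>270)&(P[...,1]<330);print('bench edge x', P[m&(abs(P[...,2])<5)][:,0].min())
E
```

```text
t: 24.78
eef_pos: [339.8, 299.1, 163.3]
orientation: [-0.0, 0.688, 0.726, 0.0]
contact_force: [-0.2, -0.2, -0.3]
finger_gap: 0.498
finger_force: 0.0
[339.8 299.1 163.3]
handle 1540 ((336.6162109375, 321.1960754394531), (15.226421356201172, 77.97087860107422), 2.4076907634735107) [336.45139144 325.08870343  43.35713805] slope [-4.73162083e-02  3.51748357e+02]
toolx [-5.440e-02  9.985e-01  8.000e-04] [ 0.34  0.06 -1.16  1.97  0.06  1.15 -0.79]
plane [7.85534124e-02 1.00380503e-02 4.33482171e+01]
bench edge x 290.07745382805933
```

View pics/w7.png

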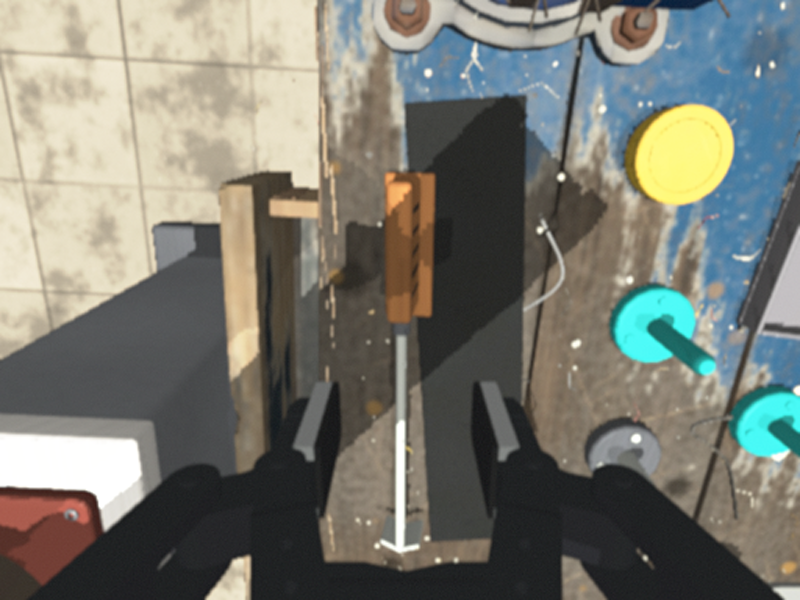

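The foot rests half on the mat edge at (400,250), so the picker leans about 4.5°. I'll regrip it and set it on the mat's middle line.

```bash
python3 -m pendant '[[[0.0225,-0.001,0,0.005,0.5],[0,0,0.05,0,0.5],[0,0,0.05,0,0.5],[0,0,0.047,0,0.5],[0,0,0,0,0.5],[0,0,0,0,0],[0,0,0,0,0],[0,0,0,0,0],[0,0,0,0,0],[0,0,0,0,0]]]' 60; python3 -m pendant '[[[0,0,-0.03,0,0],[0,0,-0.02,0,0],[0,0.03,0,-0.03,0],[0,0.011,0,-0.03,0],[0,0,0,0,0],[0,0,0,0,0]]]'
```

```text
t: 26.08
eef_pos: [338.3, 322.5, 18.0]
orientation: [0.001, 0.689, 0.725, 0.002]
contact_force: [-1.3, 0.1, 7.9]
finger_gap: 0.15
finger_force: 59.0
t: 26.82
eef_pos: [376.8, 323.9, 65.7]
orientation: [-0.0, 0.667, 0.745, -0.0]
contact_force: [0.5, -0.3, -1.0]
finger_gap: 0.154
finger_force: 58.9
```

```bash
python3 -m pendant '[[[0,0.003,0.03,0,0],[0,0,0.012,0,0],[0,0,0.001,0,0],[0,0,0,0,0],[0,0,0,0,0]]]'; python3 -m pendant '[[[0,0,0.001,0,0],[0,0,0.001,0,0],[0,0,0,0,0]]]';python3 -m pendant '[[[0,0,0.001,0,0],[0,0,0.001,0,0],[0,0,0,0,0]]]'
```

```text
t: 27.45
eef_pos: [381.1, 324.5, 23.4]
orientation: [0.0, 0.667, 0.745, 0.0]
contact_force: [-0.5, 0.5, -1.4]
finger_gap: 0.153
finger_force: 58.8
t: 27.82
eef_pos: [380.8, 324.1, 20.6]
orientation: [-0.0, 0.667, 0.745, -0.0]
contact_force: [-0.5, 0.3, -1.9]
finger_gap: 0.151
finger_force: 58.8
t: 28.2
eef_pos: [380.7, 324.1, 18.6]
orientation: [-0.0, 0.667, 0.745, -0.0]
contact_force: [0.3, 0.6, -0.7]
finger_gap: 0.15
finger_force: 58.8
```

```bash
python3 -m pendant '[[[0,0,0.001,0,0],[0,0,0.001,0,0],[0,0,0,0,0]]]'; python3 -m pendant '[[[0,0,0.001,0,0],[0,0,0,0,0]]]'
```

```text
t: 28.58
eef_pos: [380.8, 324.2, 18.0]
orientation: [0.001, 0.667, 0.745, -0.0]
contact_force: [-6.2, -8.6, 22.9]
finger_gap: 0.152
finger_force: 62.4
t: 28.82
eef_pos: [380.9, 324.2, 17.9]
orientation: [0.001, 0.667, 0.745, -0.001]
contact_force: [-10.6, -12.9, 39.2]
finger_gap: 0.149
finger_force: 64.9
```

```bash
python3 -m pendant '[[[0,0,-0.002,0,0],[0,0,0,0,0],[0,0,0,0,0.3],[0,0,0,0,0.5],[0,0,0,0,0.5],[0,0,-0.03,0,0.5],[0,0,-0.06,0,0.5],[-0.02,0,-0.06,0,0.5],[0,0,0,0,0.5],[0,0,0,0,0.5]]]'; python3 look.py w8; python3 pk.py w8; python3 - <<'E'
from h import *
import pickle
s,st=pickle.load(open('w8.pkl','rb')); P=cloud(s,c2w(s,st)); hsv=cv2.cvtColor(s['image'],cv2.COLOR_BGR2HSV)
o=(hsv[...,0]>5)&(hsv[...,0]<22)&(hsv[...,1]>120)&(P[...,1]>270)&(P[...,1]<370)&(P[...,2]>40)
q=P[o]; A=np.c_[q[:,:2]-q[:,:2].mean(0),np.ones(len(q))]; print('plane',np.linalg.lstsq(A,q[:,2],rcond=None)[0])
E
```

```text
t: 30.08
eef_pos: [383.1, 304.0, 166.6]
orientation: [0.0, 0.667, 0.745, -0.0]
contact_force: [0.6, 0.5, -0.1]
finger_gap: 0.504
finger_force: 0.0
[383.1 304.  166.6]
handle 1424 ((382.3708190917969, 323.40472412109375), (14.52529525756836, 77.76293182373047), 6.40932559967041) [382.0389217  325.8245153   44.17273329] slope [-1.06638138e-01  4.16786084e+02]
toolx [-1.097e-01  9.940e-01 -7.000e-04] [ 0.33  0.21 -1.19  1.89  0.21  1.18 -0.82]
plane [ 0.51539036  0.04643406 44.32515104]
```

```bash
python3 -m pendant '[[[0,0,-0.02,0.11,0.5],[-0.054,0.0134,-0.003,0,0.5],[-0.054,0.0134,-0.003,0,0.5],[-0.054,0.0134,-0.003,0,0.5],[-0.054,0.0134,-0.003,0,0.5],[-0.054,0.0134,-0.003,0,0.5],[-0.054,0.0134,-0.003,0,0.5],[-0.054,0.0134,-0.003,0,0.5],[-0.054,0.0134,-0.003,0,0.5],[-0.054,0.0134,-0.003,0,0.5],[-0.054,0.0134,-0.003,0,0.5],[-0.054,0.0134,-0.003,0,0.5]]]'>/dev/null; python3 -m pendant '[[[0,0,0,0,0.5],[0,0,0,0,0.5]]]'; python3 look.py w9
cat > sw.py <<'E'
from h import *
import pickle,sys
s,st=pickle.load(open(sys.argv[1]+'.pkl','rb')); M=c2w(s,st); P=cloud(s,M); e=st['eef_pos']
Rt=R.from_quat(np.roll(st['orientation'],-1)).as_matrix()
k=((P[...,2]>17)&(P[...,2]<28)&(P[...,1]>-318)&(P[...,1]<-120)&(P[...,0]>400)&(P[...,0]<680)).astype(np.uint8)
c,l,stt,_=cv2.connectedComponentsWithStats(k)
f=192/np.tan(np.radians(s['vfov'])/2)
for i in range(1,c):
    if stt[i,4]<60: continue
    q=P[(l==i)&(P[...,2]>22)]; (x,y),r=cv2.minEnclosingCircle(q[:,:2].astype(np.float32))
    # ellipse of outer contour and bore area from hole
    m=((l==i)&(P[...,2]>22)).astype(np.uint8); cs,h=cv2.findContours(m,cv2.RETR_CCOMP,cv2.CHAIN_APPROX_NONE)
    out=max(cs,key=cv2.contourArea); hole=[cv2.contourArea(a) for a,b in zip(cs,h[0]) if b[3]>=0]
    rg=np.median(s['range_z'][m>0]); br=2*np.sqrt((r*r*np.pi-m.sum()*(rg/f)**2/abs(M[2,2]) )/np.pi) if 1 else 0
    d=Rt.T@(np.array([x,y,0])-np.array(e)); 
    print('sleeve',round(x,1),round(y,1),'r',round(r,1),'z',np.median(q[:,2]).round(1),'px',stt[i,:2],'area',m.sum()*(rg/f)**2,'hole',hole,'bore',round(float(br),1),'tool d',d[:2].round(1))
E
python3 sw.py w9
```

```text
t: 31.88
eef_pos: [530.9, -287.7, 217.9]
orientation: [-0.002, 0.706, 0.708, 0.0]
contact_force: [0.9, 0.4, 0.2]
finger_gap: 0.501
finger_force: 0.0
[ 530.9 -287.7  217.9]
sleeve 507.8 -226.9 r 14.7 z 23.4 px [223  95] area 571.7778672574578 hole [2.0, 2.0, 2.0, 2.0, 2.0, 2.0, 2.0, 96.5, 2.0, 2.0, 2.0, 2.0, 2.0] bore 9.8 tool d [ 60.3 -22.5]
sleeve 463.3 -283.4 r 14.7 z 23.3 px [184 149] area 448.952008409604 hole [2.0, 4.0, 2.0, 2.0, 2.0, 173.0, 2.0, 2.0] bore 16.1 tool d [  3.8 -67.1]
sleeve 614.1 -284.5 r 14.7 z 23.4 px [321 151] area 432.498271880385 hole [2.0, 2.0, 2.0, 2.0, 2.0, 181.5, 2.0] bore 16.8 tool d [ 2.4 83.7]
```

View pics/w9.png

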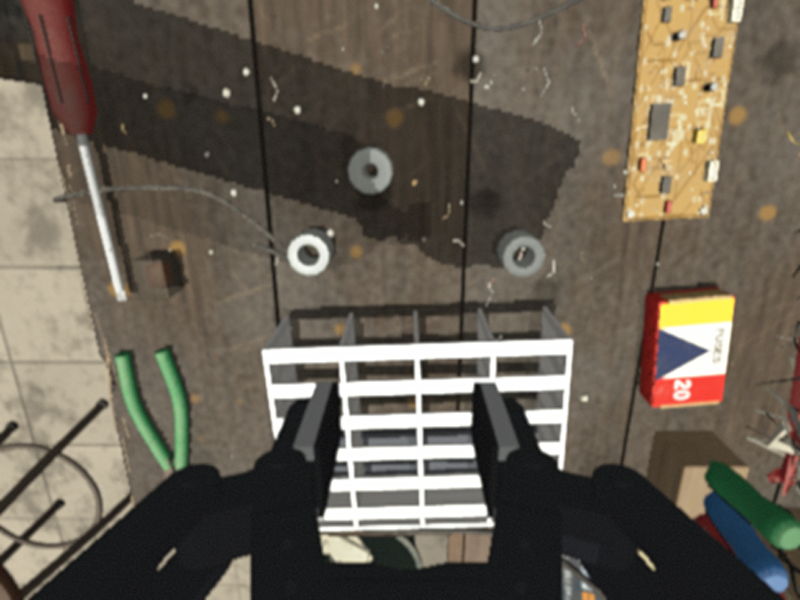

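Bores from depth: the sleeve at (370,170) measures about 10 mm, and those at (310,253) and (521,253) about 15–16 mm. I'll try each on the pin anyway, starting with the near one.

```bash
python3 -m pendant '[[[0.002,-0.034,0.05,0,0.6],[0.002,-0.033,0.05,0,0.6],[0,0,0.05,0,0.6],[0,0,0,0,0.6],[0,0,0,0,0.6]]]'
```

```text
t: 32.55
eef_pos: [465.5, -284.7, 71.8]
orientation: [0.001, 0.706, 0.708, 0.0]
contact_force: [0.6, 0.7, 0.4]
finger_gap: 0.597
finger_force: 0.0
```

```bash
python3 -m pendant '[[[0.001,-0.002,0.035,0,0.6],[0,0,0.031,0,0.6],[0,0,0,0,0.6],[0,0,0,0,0.6]]]';  python3 -m pendant '[[[0,0,0,0,0.3],[0,0,0,0,0.3],[0,0,0,0,0.3],[0,0,0,0,0.3],[0,0,0,0,0.3],[0,0,0,0,0.3]]]' 40
```

```text
t: 33.05
eef_pos: [463.7, -284.8, 6.3]
orientation: [0.001, 0.707, 0.708, 0.0]
contact_force: [-0.3, 0.0, -0.0]
finger_gap: 0.6
finger_force: 0.0
t: 33.8
eef_pos: [463.1, -285.0, 5.9]
orientation: [0.001, 0.707, 0.707, 0.0]
contact_force: [-2.4, 0.8, 10.8]
finger_gap: 0.329
finger_force: 38.8
```

```bash
python3 -m pendant '[[[0,0,-0.05,0,0.2],[0,0,-0.05,0,0.2],[0.057,0,-0.03,0,0.2],[0.057,0,0,0,0.2],[0.057,0,0,0,0.2],[0.057,0,0,0,0.2],[0.057,0,0,0,0.2],[0.057,0,0,0,0.2],[0.057,0.02,0,0,0.2],[0.0586,0.02,0,0,0.2],[0,0,0.03,0,0.2],[0,0,0,0,0.2]]]'; python3 -m pendant '[[[0,0,0,0,0.2],[0,0,0,0,0.2]]]'
```

```text
t: 35.3
eef_pos: [500.2, 171.6, 102.0]
orientation: [-0.001, 0.706, 0.708, -0.001]
contact_force: [-0.2, 0.4, -1.3]
finger_gap: 0.329
finger_force: 40.0
t: 35.55
eef_pos: [502.3, 170.7, 104.3]
orientation: [0.001, 0.707, 0.707, 0.001]
contact_force: [0.1, 0.2, -0.6]
finger_gap: 0.334
finger_force: 40.0
```

```bash
python3 -m pendant '[[[0.002,0.001,0.02,0,0.2],[0,0,0.008,0,0.2],[0,0,0,0,0.2],[0,0,0,0,0.2]]]' 30; python3 -m pendant '[[[0,0,0.002,0,0.2],[0,0,0.002,0,0.2],[0,0,0.001,0,0.2],[0,0,0,0,0.2]]]'; python3 -m pendant '[[[0,0,0.002,0,0.2],[0,0,0.001,0,0.2],[0,0,0.001,0,0.2],[0,0,0,0,0.2]]]'
```

```text
t: 36.05
eef_pos: [502.5, 173.7, 75.2]
orientation: [-0.0, 0.707, 0.707, 0.0]
contact_force: [-0.1, -0.2, -0.6]
finger_gap: 0.337
finger_force: 40.0
t: 36.55
eef_pos: [502.4, 173.5, 70.0]
orientation: [-0.0, 0.707, 0.707, -0.0]
contact_force: [-0.5, -0.7, -0.7]
finger_gap: 0.339
finger_force: 40.0
t: 37.05
eef_pos: [502.5, 173.5, 66.0]
orientation: [-0.0, 0.707, 0.707, -0.0]
contact_force: [0.0, -0.1, 0.4]
finger_gap: 0.333
finger_force: 40.0
```

No force 9 mm below the tip, so this one fits. I'll slide it down.

```bash
python3 -m pendant '[[[0,0,0.01,0,0.2],[0,0,0.01,0,0.2],[0,0,0.01,0,0.2],[0,0,0.01,0,0.2],[0,0,0.005,0,0.2],[0,0,0,0,0.2]]]'; python3 -m pendant '[[[0,0,0.001,0,0.2],[0,0,0.001,0,0.2],[0,0,0,0,0.2]]]'
```

```text
t: 37.8
eef_pos: [502.3, 173.6, 20.7]
orientation: [-0.0, 0.707, 0.707, -0.0]
contact_force: [-0.3, -0.2, -0.9]
finger_gap: 0.336
finger_force: 40.0
t: 38.17
eef_pos: [502.6, 173.5, 19.2]
orientation: [0.0, 0.707, 0.707, 0.0]
contact_force: [-0.7, 0.5, -1.4]
finger_gap: 0.332
finger_force: 40.0
```

```bash
python3 -m pendant '[[[0,0,0,0,0.5],[0,0,0,0,0.6],[0,0,0,0,0.6],[0,0,-0.05,0,0.6],[0,0,-0.05,0,0.6],[0,0,-0.05,0,0.6],[-0.055,-0.03,-0.04,0,0.6],[-0.057,0,-0.01,0,0.6],[-0.057,0,0,0,0.6],[-0.057,0,0,0,0.6],[-0.057,0,0,0,0.6],[-0.057,0,0,0,0.6]]]'; python3 -m pendant '[[[-0.057,0.03,0,0,0.6],[-0.057,0.03,0,0,0.6],[0,0,0,0,0.6],[0,0,0,0,0.6]]]'; python3 look.py w10; python3 sw.py w10
python3 - <<'E'
from h import *
for n in ['top','scene']:
    s=snapshot(n); P=cloud(s,c2w(s)); k=(np.hypot(P[...,0]-503,P[...,1]-174)<18)
    q=P[k]; print(n,[((q[:,2]>a)&(q[:,2]<a+6)).sum() for a in range(0,78,6)])
    hsv=cv2.cvtColor(s['image'],cv2.COLOR_BGR2HSV); o=(hsv[...,0]>5)&(hsv[...,0]<22)&(hsv[...,1]>120)&(P[...,0]>290)&(P[...,0]<450)&(P[...,1]>200)&(P[...,1]<400)&(P[...,2]>30)&(P[...,2]<60)
    q=P[o]; print('picker',cv2.minAreaRect(q[:,:2].astype(np.float32))[0])
E
```

```text
t: 39.67
eef_pos: [477.3, -159.6, 213.0]
orientation: [0.0, 0.707, 0.707, -0.0]
contact_force: [1.3, 0.2, 0.2]
finger_gap: 0.596
finger_force: 0.0
t: 40.17
eef_pos: [535.9, -267.6, 212.2]
orientation: [-0.001, 0.707, 0.708, 0.0]
contact_force: [0.3, 0.6, -0.2]
finger_gap: 0.594
finger_force: 0.0
[ 535.9 -267.6  212.2]
sleeve 507.8 -226.8 r 14.7 z 23.3 px [218 115] area 559.0929379629566 hole [2.0, 2.0, 2.0, 2.0, 2.0, 2.0, 97.0, 2.0, 2.0, 2.0, 2.0, 2.0, 2.0] bore 10.8 tool d [ 40.4 -28. ]
sleeve 614.0 -284.3 r 14.7 z 23.3 px [316 169] area 438.4206872375478 hole [2.0, 2.0, 2.0, 2.0, 2.0, 166.5, 2.0, 2.0] bore 16.7 tool d [-17.2  78.1]
top [np.int64(1), np.int64(13), np.int64(13), np.int64(3), np.int64(4), np.int64(24), np.int64(23), np.int64(0), np.int64(0), np.int64(3), np.int64(6), np.int64(8), np.int64(1)]
picker (384.08465576171875, 316.0643310546875)
scene [np.int64(0), np.int64(6), np.int64(34), np.int64(15), np.int64(17), np.int64(21), np.int64(46), np.int64(7), np.int64(8), np.int64(4), np.int64(10), np.int64(11), np.int64(2)]
picker (382.2684020996094, 323.3064270019531)
```

```bash
python3 -m pendant '[[[-0.008,0.039,0.05,0,0.6],[-0.0087,0.0385,0.05,0,0.6],[0,0,0.045,0,0.6],[0,0,0,0,0.6],[0,0,0,0,0.6]]]'
```

```text
t: 40.95
eef_pos: [612.6, -284.5, 72.4]
orientation: [0.001, 0.707, 0.708, 0.0]
contact_force: [0.6, -0.4, 0.8]
finger_gap: 0.601
finger_force: 0.0
```

```bash
python3 -m pendant '[[[0,0.001,0.035,0,0.6],[0,0,0.031,0,0.6],[0,0,0,0,0.6],[0,0,0,0,0.6]]]';  python3 -m pendant '[[[0,0,0,0,0.2],[0,0,0,0,0.2],[0,0,0,0,0.2],[0,0,0,0,0.2],[0,0,0,0,0.2],[0,0,0,0,0.2]]]' 40
```

```text
t: 41.45
eef_pos: [614.3, -285.2, 6.8]
orientation: [0.002, 0.707, 0.707, 0.001]
contact_force: [0.1, 1.4, 0.2]
finger_gap: 0.599
finger_force: 0.0
t: 42.2
eef_pos: [614.0, -285.1, 6.3]
orientation: [0.001, 0.707, 0.707, 0.0]
contact_force: [-2.5, 1.0, 8.7]
finger_gap: 0.336
finger_force: 38.8
```

```bash
python3 -m pendant '[[[0,0,-0.05,0,0.2],[0,0,-0.05,0,0.2],[0.02,-0.048,-0.03,0,0.2],[0.03,-0.048,0,0,0.2],[0.03,-0.048,0,0,0.2],[0.058,0,0,0,0.2],[0.058,0,0,0,0.2],[0.058,0,0,0,0.2],[0.058,0,0,0,0.2],[0.058,0,0,0,0.2],[0.058,0.015,0,0,0.2],[0.03,0.018,0.03,0,0.2]]]'; python3 -m pendant '[[[0,0,0,0,0.2],[0,0,0,0,0.2],[0,0,0,0,0.2]]]'
```

```text
t: 43.7
eef_pos: [503.3, 177.3, 106.4]
orientation: [0.002, 0.706, 0.708, 0.003]
contact_force: [0.9, -1.6, 1.0]
finger_gap: 0.34
finger_force: 40.0
t: 44.08
eef_pos: [501.9, 172.0, 104.8]
orientation: [0.001, 0.707, 0.707, 0.0]
contact_force: [0.4, -0.1, -0.2]
finger_gap: 0.334
finger_force: 40.0
```

```bash
python3 -m pendant '[[[0.001,0.001,0.02,0,0.2],[0,0,0.008,0,0.2],[0,0,0,0,0.2],[0,0,0,0,0.2]]]'; python3 -m pendant '[[[0,0,0.002,0,0.2],[0,0,0.002,0,0.2],[0,0,0.001,0,0.2],[0,0,0,0,0.2]]]'; python3 -m pendant '[[[0,0,0.002,0,0.2],[0,0,0.002,0,0.2],[0,0,0,0,0.2]]]'
```

```text
t: 44.58
eef_pos: [502.4, 174.4, 75.9]
orientation: [-0.0, 0.707, 0.707, 0.0]
contact_force: [-0.9, 0.8, -1.0]
finger_gap: 0.339
finger_force: 40.0
t: 45.08
eef_pos: [502.4, 174.3, 70.7]
orientation: [-0.0, 0.707, 0.707, -0.0]
contact_force: [0.1, -0.4, -0.1]
finger_gap: 0.338
finger_force: 40.0
t: 45.45
eef_pos: [502.3, 174.3, 66.6]
orientation: [-0.0, 0.707, 0.707, -0.0]
contact_force: [0.5, -0.9, -0.1]
finger_gap: 0.339
finger_force: 40.0
```

```bash
python3 -m pendant '[[[0,0,0.008,0,0.2],[0,0,0.008,0,0.2],[0,0,0.006,0,0.2],[0,0,0,0,0.2]]]'; python3 -m pendant '[[[0,0,0,0,0.45],[0,0,0,0,0.6],[0,0,0,0,0.6],[0,0,-0.05,0,0.6],[0,0,-0.05,0,0.6],[0,0,-0.05,0,0.6],[-0.055,-0.03,-0.02,0,0.6],[-0.057,0,0,0,0.6],[-0.057,0,0,0,0.6],[-0.057,0,0,0,0.6],[-0.057,0,0,0,0.6],[-0.057,0,0,0,0.6]]]'; python3 -m pendant '[[[-0.057,0.03,0,0,0.6],[-0.05,0.03,0,0,0.6],[0,0,0,0,0.6],[0,0,0,0,0.6]]]'; python3 look.py w11; python3 sw.py w11
python3 - <<'E'
from h import *
for n in ['top','scene']:
    s=snapshot(n); P=cloud(s,c2w(s)); k=(np.hypot(P[...,0]-503,P[...,1]-174)<18)
    q=P[k]; print(n,[int(((q[:,2]>a)&(q[:,2]<a+6)).sum()) for a in range(0,78,6)])
E
```

```text
t: 45.95
eef_pos: [502.0, 174.3, 44.1]
orientation: [-0.0, 0.707, 0.707, -0.0]
contact_force: [0.9, 0.4, -0.3]
finger_gap: 0.333
finger_force: 40.0
t: 47.45
eef_pos: [474.5, -164.2, 214.0]
orientation: [0.001, 0.707, 0.707, -0.0]
contact_force: [1.3, 0.5, 1.2]
finger_gap: 0.6
finger_force: 0.0
t: 47.95
eef_pos: [534.0, -266.6, 213.3]
orientation: [-0.001, 0.707, 0.708, 0.0]
contact_force: [-0.0, 0.2, 0.3]
finger_gap: 0.597
finger_force: 0.0
[ 534.  -266.6  213.3]
sleeve 507.6 -226.6 r 14.6 z 23.3 px [220 116] area 561.6766331139299 hole [2.0, 2.0, 2.0, 2.0, 4.0, 93.5, 2.0, 2.0, 2.0, 2.0, 2.0, 2.0] bore 9.8 tool d [ 39.8 -26.2]
top [0, 13, 12, 0, 6, 1, 4, 3, 6, 27, 31, 10, 0]
scene [0, 8, 39, 12, 17, 12, 13, 14, 18, 23, 53, 15, 0]
```

Both are seated, with the stack top at about 60. Now the third sleeve.

```bash
python3 -m pendant '[[[0.02,-0.013,0.05,0,0.6],[0.019,-0.0132,0.05,0,0.6],[0,0,0.045,0,0.6],[0,0,0.04,0,0.6],[0,0,0.022,0,0.6],[0,0,0,0,0.6],[0,0,0,0,0.6]]]';  python3 -m pendant '[[[0,0,0,0,0.2],[0,0,0,0,0.2],[0,0,0,0,0.2],[0,0,0,0,0.2],[0,0,0,0,0.2],[0,0,0,0,0.2]]]' 40;  python3 -m pendant '[[[0,0,-0.05,0,0.2],[0,0,-0.05,0,0.2],[0.055,-0.02,-0.04,0,0.2],[0.057,-0.018,0,0,0.2],[0.057,0,0,0,0.2],[0.057,0,0,0,0.2],[0.057,0,0,0,0.2],[0.057,0.015,0,0,0.2],[0.058,0.018,0,0,0.2],[0,0,0,0,0.2],[0,0,0,0,0.2],[0,0,0,0,0.2]]]'
```

```text
t: 48.98
eef_pos: [508.8, -228.7, 8.2]
orientation: [0.001, 0.707, 0.708, 0.0]
contact_force: [0.5, -0.2, 0.9]
finger_gap: 0.597
finger_force: 0.0
t: 49.72
eef_pos: [508.5, -229.0, 8.1]
orientation: [0.001, 0.707, 0.707, 0.0]
contact_force: [-1.3, 0.7, 7.1]
finger_gap: 0.33
finger_force: 39.0
t: 51.22
eef_pos: [504.8, 161.3, 142.0]
orientation: [0.0, 0.708, 0.707, -0.0]
contact_force: [-0.8, -0.3, -0.1]
finger_gap: 0.324
finger_force: 40.1
```

```bash
python3 -m pendant '[[[0.0105,-0.002,0.03,0,0.2],[0,0,0.03,0,0.2],[0,0,0,0,0.2],[0,0,0,0,0.2]]]'; python3 -m pendant '[[[0,0,0.002,0,0.2],[0,0,0.001,0,0.2],[0,0,0.001,0,0.2],[0,0,0,0,0.2]]]'; python3 -m pendant '[[[0,0,0.001,0,0.2],[0,0,0.001,0,0.2],[0,0,0,0,0.2]]]'
```

```text
t: 51.72
eef_pos: [503.3, 172.8, 83.0]
orientation: [0.0, 0.707, 0.707, 0.0]
contact_force: [-0.4, -0.2, 0.3]
finger_gap: 0.323
finger_force: 40.1
t: 52.22
eef_pos: [502.6, 173.5, 77.9]
orientation: [-0.0, 0.707, 0.707, 0.0]
contact_force: [0.5, -0.1, -1.6]
finger_gap: 0.329
finger_force: 40.1
t: 52.6
eef_pos: [502.8, 173.3, 76.0]
orientation: [0.0, 0.707, 0.707, -0.0]
contact_force: [-0.5, -1.4, 1.8]
finger_gap: 0.328
finger_force: 40.5
```

```bash
python3 -m pendant '[[[0,0,0.001,0,0.2],[0,0,0.001,0,0.2],[0,0,0,0,0.2]]]'; python3 -m pendant '[[[0,0,0.001,0,0.2],[0,0,0,0,0.2]]]'
```

```text
t: 52.98
eef_pos: [503.1, 173.3, 74.8]
orientation: [0.001, 0.707, 0.707, 0.0]
contact_force: [-2.4, -4.4, 13.3]
finger_gap: 0.325
finger_force: 41.4
t: 53.22
eef_pos: [503.2, 173.4, 74.4]
orientation: [0.001, 0.707, 0.707, -0.0]
contact_force: [-5.7, -4.3, 22.3]
finger_gap: 0.33
finger_force: 42.1
```

The third sleeve only sits on the tip, pushing back with 22 N, so it doesn't fit. It goes in the tray.

```bash
python3 - <<'E'
import numpy as np
for n in 'ts':
    P=np.load(n+'P.npy').reshape(-1,3)
    for a,b,c,d in [(560,680,370,420),(560,680,420,450),(560,680,450,480),(660,720,270,420),(520,570,270,420)]:
        k=(P[:,0]>a)&(P[:,0]<b)&(P[:,1]>c)&(P[:,1]<d); print(n,(a,b,c,d),np.percentile(P[k][:,2],99.5).round() if k.any() else None)
E
python3 -m pendant '[[[0,0,-0.01,0,0.2],[0,0,-0.04,0,0.2],[0.05,0.03,-0.01,0,0.2],[0.05,0.04,0,0,0.2],[0.05,0.044,0,0,0.2],[0,0,0,0,0.2],[0,0,0,0,0.2],[0,0,0,0,0.2]]]'
```

```text
t (560, 680, 370, 420) 22.0
t (560, 680, 420, 450) 5.0
t (560, 680, 450, 480) 122.0
t (660, 720, 270, 420) 95.0
t (520, 570, 270, 420) 22.0
s (560, 680, 370, 420) 25.0
s (560, 680, 420, 450) 5.0
s (560, 680, 450, 480) 5.0
s (660, 720, 270, 420) 97.0
s (520, 570, 270, 420) 23.0
t: 54.22
eef_pos: [612.7, 317.9, 133.2]
orientation: [0.0, 0.707, 0.707, -0.0]
contact_force: [0.7, -0.4, -1.0]
finger_gap: 0.321
finger_force: 40.2
```

```bash
python3 - <<'E'
import numpy as np
for n in 'ts':
    P=np.load(n+'P.npy').reshape(-1,3); k=(P[:,0]>560)&(P[:,0]<760)&(P[:,1]>230)&(P[:,1]<440)&(P[:,2]>40); print(n,P[k][:,0].min())
E
python3 -m pendant '[[[0.004,-0.004,0.05,0,0.2],[0,0,0.05,0,0.2],[0,0,0.016,0,0.2],[0,0,0,0,0.2],[0,0,0,0,0.2]]]'; python3 -m pendant '[[[0,0,0.002,0,0.2],[0,0,0.001,0,0.2],[0,0,0,0,0.2],[0,0,0,0,0.2]]]'
```

```text
t 685.4385907251885
s 684.807482538779
t: 54.85
eef_pos: [610.0, 323.9, 19.4]
orientation: [0.0, 0.707, 0.707, 0.002]
contact_force: [-0.2, 0.1, -1.2]
finger_gap: 0.325
finger_force: 40.1
t: 55.35
eef_pos: [608.9, 323.3, 13.9]
orientation: [-0.0, 0.707, 0.707, 0.0]
contact_force: [-0.2, -0.8, -0.8]
finger_gap: 0.33
finger_force: 40.1
```

```bash
python3 -m pendant '[[[0,0,0.001,0,0.2],[0,0,0.001,0,0.2],[0,0,0,0,0.2]]]'; python3 -m pendant '[[[0,0,0.001,0,0.2],[0,0,0,0,0.2]]]'
```

```text
t: 55.72
eef_pos: [608.7, 323.3, 11.7]
orientation: [-0.0, 0.707, 0.707, -0.0]
contact_force: [0.5, -0.3, -0.6]
finger_gap: 0.328
finger_force: 40.1
t: 55.98
eef_pos: [608.9, 323.4, 11.3]
orientation: [0.0, 0.707, 0.707, 0.0]
contact_force: [-2.3, -1.0, 3.9]
finger_gap: 0.323
finger_force: 40.5
```

Contact. I'll release, go up and check everything.

```bash
python3 -m pendant '[[[0,0,0,0,0.4],[0,0,0,0,0.45],[0,0,0,0,0.45],[0,0,-0.05,0,0.45],[0,0,-0.06,0,0.45],[0,0,-0.06,0,0.45],[-0.05,-0.03,-0.05,0,0.45],[-0.05,-0.04,0,0,0.45],[-0.05,-0.02,0,0,0.45],[0,0,0,0,0.45],[0,0,0,0,0.45],[0,0,0,0,0.45]]]'; python3 look.py w12; python3 - <<'E'
from h import *
import pickle
s,st=pickle.load(open('w12.pkl','rb')); P=cloud(s,c2w(s,st))
q=P[(np.hypot(P[...,0]-609,P[...,1]-325)<14)]; print('tray sleeve top',np.percentile(q[:,2],[50,95]))
t=snapshot('top'); z=snapshot('scene')
a=cv2.resize(s['image'],(533,400)); b=cv2.resize(t['image'][120:280,90:260],(425,400)); 
c=cv2.resize(z['image'][180:330,100:300],(533,400))
pic=np.hstack([b,c]); cv2.imwrite('pics/f.png',np.vstack([cv2.resize(pic,(800,334)),np.hstack([cv2.resize(s['image'],(355,266)),np.zeros((266,445,3),np.uint8)])]))
E
```

```text
t: 57.48
eef_pos: [525.4, 185.3, 221.7]
orientation: [-0.0, 0.706, 0.708, 0.0]
contact_force: [-1.1, 1.1, 0.1]
finger_gap: 0.45
finger_force: 0.0
[525.4 185.3 221.7]
tray sleeve top [25.96590698 27.59078897]
```

View pics/f.png

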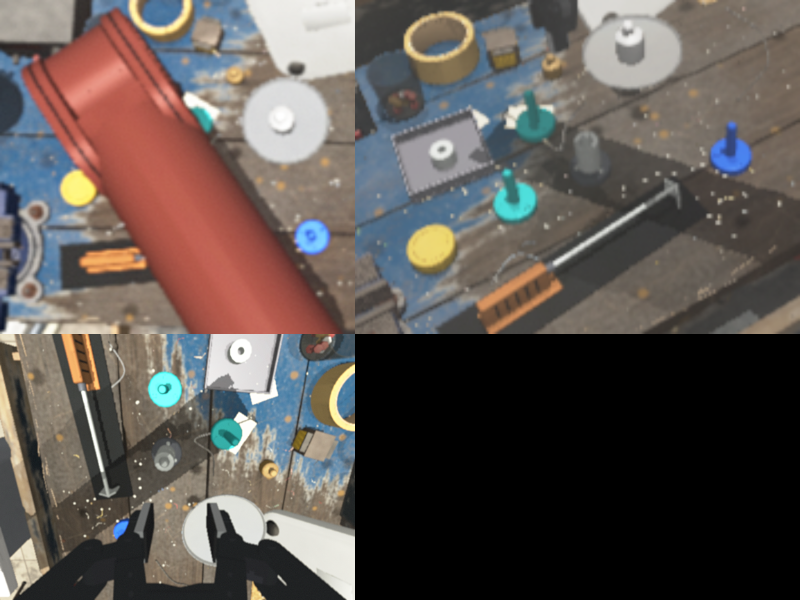

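The picture shows one sleeve upright in the tray at (441,150), two stacked on the grey pin at (588,155), and the picker on its mat with its handle at (520,297). The robot is clear of everything, so I'm handing in.

```bash
python3 -c "from cell import sign_off; print(sign_off())"
```

```text
the job is handed in; nothing more can be done
None
```

Job handed in after about 57 s of robot time: three sleeves were in the cage and all were raked out, two fit and are stacked fully down on the grey gauge pin, the third only sat on the tip and stands upright in the tray, and the picker is back on its mat (it was knocked partly off once and I put it back).

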